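Sweep the sliced carrot off the prep board into its tray and shut the tray

ROBOT

A 6-joint arm with a two-finger parallel gripper is mounted at the origin on a cart in front of the work surface, level with it; the furniture and walls round the work are solid. World frame = base frame: x ahead of the robot, y to its left, z up, the work surface at z = 0. Lengths are in m, angles in rad, forces in N, time in s.
With the tool pointing down it reaches from about 0.225 to 0.875 m from the base axis. Payload 3.4 kg.
Tool frame: the origin (TCP) lies on the centre line of the jaws, within the pads' length; the fingertips stand 14 mm ahead of it and the grasp point (between the pads) lies 5 mm behind it; z points along the fingers, y is the line along which they close (so a half turn about z gives the same grasp; the last joint's range is limited). The gripper opens to 85 mm and grips with 20 to 120 N. Pads are 22 mm wide; open, the fingers measure 114 mm over their backs; the gripper's body (76 mm by 85 mm) begins 54 mm behind the grasp point. The pads swing forward as they close: fully open they stand 13 mm farther back than shut.
Start: joints at [1.165, 0.276, 1.505, -0, 1.361, -0.121], TCP at [0.162, 0.552, 0.245] pointing down, gripper open.
Joint ranges: [-2.89, 2.89], [-0.75, 2.08], [0.22, 2.7], [-1.18, 4.32], [0.11, 2.71], [-2.7, 2.7]. Speed limits (rad/s): [2.57, 2.57, 3.14, 3.14, 3.14, 3.14].

INTERFACE

Orientations are given as a unit quaternion [w, x, y, z].
In Python, from rig import manip, eyes gives the robot as it stands.
- The arm moves only by the shell command python3 -m creep 'ROWS' [FORCE]. ROWS is JSON, a list of rows, each a list of 5 numbers: the opening, from 0 (shut) to 1 (fully open), then the shift along the tool's x, y, z normalised to -1 to 1, where 1 is 0.5 m, then the turn about the tool's z normalised to -1 to 1, where 1 is 360 degrees. In form: [[fingers, dx, dy, dz, spin], ...]. A call has 1 to 10 rows; each row is the pose to reach, as a shift and turn from the pose commanded when the call began, along the tool's axes at that moment, turning the shorter way round; what a row does not reach only later rows make up. A row lasts 1/10 s, in which the tool goes at most 50 mm and 8.59 degrees, less where a joint would pass 70% of its speed; a pose out of reach is approached as far as the arm can. A call with a number of a shift or a turn outside -1 to 1 is refused whole. A call with a gripper value outside its range is refused whole. The fingers move at their own pace and stop on an object; FORCE is the grip in N (left out, the last holds). Time passes only in rows, so rows that repeat a pose let the fingers close. It gives the time, the measured TCP pose, the force, the opening and the grip force at its end, in the units of the state.
- manip.get_state(): the state, without advancing time (a new reading comes with each control period).
- eyes.get_image(name): name is "side" or "top" or "wrist"; returns a dict with "frame" (480x640x3 uint8, red, green, blue), "fx", "fy", "cx", "cy" (pixels), "R" (3x3) and "t" (3): a world point X has camera coordinates R X + t. Camera axes: x right, y down, z forward; pixel columns grow to the right and rows downward; lengths in m; the calibration is good to about 2 mm. A picture is of the moment at which its call begins. There is no depth.
- manip.sign_off(): hands the job in; it is judged then, once.
Trained networks look in the newest picture that a camera, given by its name, has taken for a name from the list of things; names that differ only in an ending like _2 or _b are one class to them, and where a whole thing is asked for, a point or a joint stands for the part that bears it (a point fixed in the world has none). Each returns a list of dicts, best first, with "confidence" (0 to 1); they miss things now and then, are a little off and sometimes report something else, mostly with a low value. They report only what shows in the picture. A call takes as long as a camera call. They do not tell look-alikes from the thing itself.
- eyes.regions_of(camera, label): "mask" (480x640 bool, what is visible of it) and "bbox" ([left, top, right, bottom] in pixels, round what is visible of it).
- eyes.place_of(camera, label): "centre" ([column, row] in pixels: a listed point, or the origin of a listed thing).
The state is a dict: "clock": time; "qpos": joint angles; "qd": joint speeds; "effort": joint torques, N m; "position": TCP position; "ee_rot": TCP orientation; "contact_force": force on the tool from outside, world axes, zero at the start; "moment": the same for the moment, N m; "width": finger opening in m; "gripper_force": force on a finger pad.
Only numpy, scipy, OpenCV 4.12 (cv2) and the standard library are available. Lean on these libraries where they do the work, as an engineer would, in place of code of your own. Each camera call takes 0.05 s, during which the arm holds its last target. There are 200 camera calls.

TASK

With the fingers, sweep the four carrot slices along the chopping board and off its end into the pulled-out steel tray, then push the tray fully home under the board. Do not pick the slices up: they are only pushed. Leave the garlic bulb and the lemon at the other end of the board, and the espresso cup beside it, where they are.

Things in the scene. Friction and masses are not known exactly. Their poses are not given: they have to be found in the camera images.
- prep_stand: Bamboo stand, fixed on the worktop, 224 mm wide (x), carrying a brown chopping board over a pull-out tray. The board is flat, rimless, level: 200 mm along x, 300 mm along y, top 84 mm and underside 62 mm above the worktop; the stand's sides end 12 mm below its top. Origin on the worktop under the board's centre; y runs along the board to the tray end, z up.
- board_top (a point): Centre of the board's top face; axes as the stand's.
- board_edge (a point): Middle of the board's end edge over the tray, on the top face (y = +150 mm in the stand's frame). Slices swept past this edge drop about 70 mm into the pulled-out tray.
- tray (a joint): Slide of the steel tray along the stand's y, in m: 0 = fully home (stop), 0.145 = fully out (stop). It starts 0.105 to 0.14 out, stays where it is left and needs about 1.5 to 5 N to push.
- tray_floor (a point): Centre of the steel tray's inner floor, 10 mm above the worktop, moves with the tray; axes as the stand's. Open on top; inside 180 mm (x) by 197 mm (y), walls 3 mm thick, 47 mm high. Pulled out by q, it lies open for q beyond the board's end edge. Its bamboo front, 222 mm wide, 16 mm thick, closes the +y end, up to 59 mm above the worktop.
- tray_handle (a point): Middle of the axis of the dark steel bar handle on the tray's front, moves with the tray: a 10 mm thick bar along x, 90 mm long, 39 mm above the worktop, its axis 24 mm in front (+y) of the tray's front face. With the tray home it lies 42 mm past the board's end edge.
- carrot_0: Orange carrot slice, a flat disc 34 mm across and 12 mm thick, about 12 g, lying flat and loose on the board. Origin at the centre of its underside.
- carrot_1: Orange carrot slice, a flat disc 34 mm across and 12 mm thick, about 12 g, lying flat and loose on the board. Origin at the centre of its underside.
- carrot_2: Orange carrot slice, a flat disc 34 mm across and 12 mm thick, about 12 g, lying flat and loose on the board. Origin at the centre of its underside.
- carrot_3: Orange carrot slice, a flat disc 34 mm across and 12 mm thick, about 12 g, lying flat and loose on the board. Origin at the centre of its underside.
- garlic: Garlic bulb, about 50 mm across and 51 mm high, loose, standing on the end of the board away from the tray; to be left alone. Origin at the centre of its underside.
- lemon: Yellow lemon, 83 mm long (its x), 58 mm wide and high, loose, lying across the same end of the board beside the garlic (on either side of it); to be left alone. Origin at its underside, under its centre.
- cup: Patterned white espresso cup, 62x88x50 mm, standing loose on the black hob to the right of the board; to be left alone. Origin at the centre of its underside.
Not all that is in view belongs to the job. What is shaped like the carrot_3 but blue or pink is not meant.

How it is judged:
By the outcome, as a careful person would: the job done as asked, in the order asked, and still so for the second after the job is handed in, with the robot touching nothing.
It also fails if it takes over 61 s, if anything falls off the work surface, if the arm or the gripper's body presses on something with over 40 N, if the wrist force passes 120 N, or if a joint passes its speed limit or range.

## Working session

There is one attempt and no reset: what is moved stays moved. The work goes in short steps, Python scripts to look and compute and a shell command to move; the robot and the scene stay as the last step left them, time stands still between calls to the robot, and variables do not carry over. Pictures are saved under pics/ and viewed, at most 10 in all, crops included, and the job is handed in when it is done.

```bash
mkdir -p pics; ls; cat > h.py <<'E'
import numpy as np, cv2
from rig import manip, eyes
def ray(c,px,z):
    R=np.array(c["R"]);t=np.array(c["t"]);o=-R.T@t
    d=R.T@np.array([(px[0]-c["cx"])/c["fx"],(px[1]-c["cy"])/c["fy"],1])
    return o+d*(z-o[2])/d[2]
def proj(c,X):
    p=np.array(c["R"])@np.array(X)+np.array(c["t"]);return np.array([c["fx"]*p[0]/p[2]+c["cx"],c["fy"]*p[1]/p[2]+c["cy"]])
def save(c,n): cv2.imwrite("pics/"+n,cv2.cvtColor(c["frame"],cv2.COLOR_RGB2BGR))
E
python3 - <<'E'
from h import *
np.set_printoptions(precision=4,suppress=True)
s=manip.get_state();print(s)
for n in("top","side"):
    c=eyes.get_image(n);save(c,n+"0.png");print(n,-np.array(c["R"]).T@np.array(c["t"]))
    for l,z in(("board_top",.084),("board_edge",.084),("tray_floor",.01),("tray_handle",.039),("carrot_0",.084),("garlic",.084),("lemon",.084),("cup",0.0),("prep_stand",0)):
        for r in eyes.place_of(n,l): print(l,r["centre"],round(r["confidence"],2),ray(c,r["centre"],z)[:2])
E
```

```text
pics
{'clock': 0.0, 'qpos': array([ 1.165 ,  0.2766,  1.5061, -0.    ,  1.3607, -0.121 ]), 'qd': array([ 0.0013, -0.0016,  0.0005, -0.0003, -0.0022, -0.0001]), 'effort': array([ -0.001 , -41.6782, -24.5804,  -0.0004,   0.0112,   0.    ]), 'position': array([0.1614, 0.5514, 0.2444]), 'ee_rot': array([-0.0002,  0.1419,  0.9899, -0.0009]), 'contact_force': array([ 0.0405, -0.1714,  0.055 ]), 'moment': array([-0.0046, -0.0384,  0.0332]), 'gripper_force': 0.0, 'width': 0.08517926095440685}
top [0.5255 0.0431 0.9674]
board_top [290.5, 272.0] 0.57 [0.5108 0.09  ]
board_top [290.7, 304.4] 0.51 [0.4507 0.0893]
board_top [236.6, 244.8] 0.37 [0.5614 0.1913]
board_edge [209.3, 275.5] 0.64 [0.5039 0.2417]
tray_floor [205.6, 273.7] 0.68 [0.5058 0.2658]
tray_handle [131.7, 276.9] 0.84 [0.4997 0.4043]
carrot_0 [288.9, 300.4] 0.85 [0.4581 0.0927]
carrot_0 [234.7, 287.3] 0.84 [0.4821 0.1939]
carrot_0 [171.3, 198.8] 0.81 [0.6479 0.3154]
carrot_0 [281.6, 260.1] 0.76 [0.533  0.1067]
carrot_0 [233.8, 181.8] 0.6 [0.6804 0.1978]
carrot_0 [281.0, 187.9] 0.56 [0.669  0.1087]
garlic [355.9, 295.1] 0.82 [ 0.468
[... 200 characters left out ...]
88 [0.5184 0.0978]
board_edge [249.3, 188.4] 0.78 [0.4991 0.2342]
tray_floor [245.0, 201.7] 0.57 [0.4912 0.2828]
tray_handle [238.3, 163.1] 0.84 [0.5042 0.414 ]
carrot_0 [248.8, 201.0] 0.72 [0.488  0.1887]
carrot_0 [243.9, 230.7] 0.71 [0.4571 0.0953]
carrot_0 [281.7, 199.0] 0.71 [0.5595 0.1718]
carrot_0 [333.5, 200.9] 0.68 [0.6669 0.1279]
carrot_0 [299.8, 178.3] 0.58 [0.6214 0.2342]
carrot_0 [339.6, 231.4] 0.54 [0.6436 0.0296]
carrot_0 [280.8, 219.5] 0.45 [0.5389 0.1048]
garlic [262.1, 268.1] 0.84 [ 0.4679 -0.0193]
lemon [316.0, 254.2] 0.63 [ 0.5764 -0.0171]
cup [353.0, 397.9] 0.65 [ 0.5535 -0.2749]
prep_stand [274.6, 256.0] 0.65 [0.5146 0.0853]
prep_stand [248.2, 182.6] 0.65 [0.5181 0.373 ]
```

View pics/top0.png

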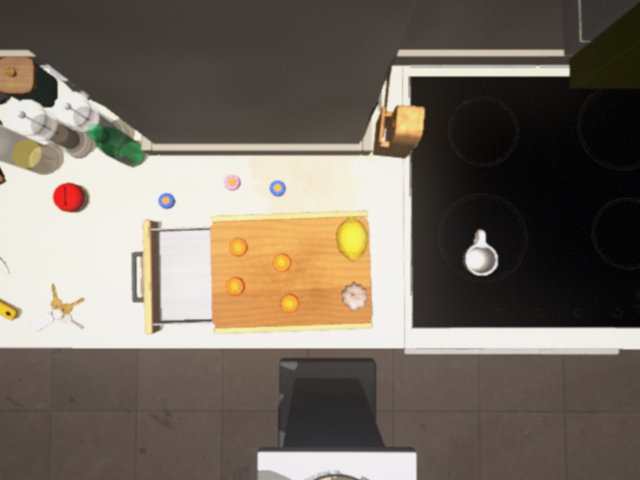

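View pics/side0.png

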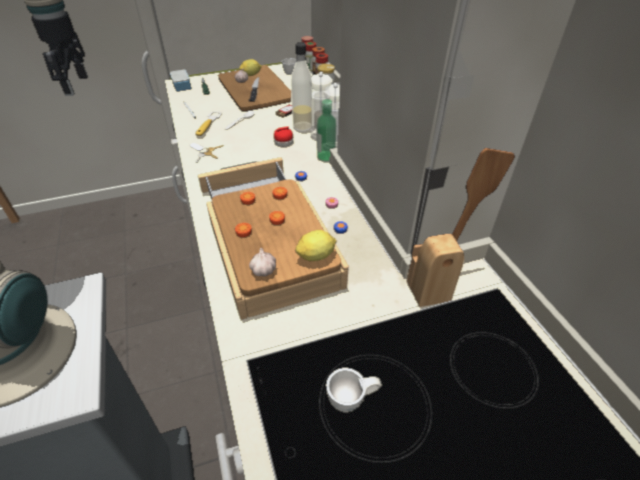

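The top picture shows the board at about columns 212–370 and rows 218–330, with the tray out to the left and the handle near (138,277). The four orange slices are at (238,247), (235,287), (282,263) and (289,303). The blue and pink look-alikes lie on the worktop at (167,201), (232,183) and (278,188). The orange ones on the board are the ones meant. Next I'll fit the board and slices and check that in an enlarged crop.

```bash
python3 - <<'E'
from h import *
np.set_printoptions(precision=4,suppress=True)
c=eyes.get_image("top");c2=eyes.get_image("side")
def carrots(c,box):
    hsv=cv2.cvtColor(c["frame"],cv2.COLOR_RGB2HSV)
    m=((hsv[...,0]<=16)&(hsv[...,1]>200)&(hsv[...,2]>190)).astype(np.uint8)
    k=np.zeros_like(m);k[box[1]:box[3],box[0]:box[2]]=1
    n,l,st,ce=cv2.connectedComponentsWithStats(m*k)
    return [(st[i][4],ce[i]) for i in range(1,n) if st[i][4]>25]
for n,cc,b in(("top",c,(205,215,380,335)),("side",c2,(205,170,345,290))):
    for a,p in carrots(cc,b): print(n,a,p,ray(cc,p,.094)[:2])
for l in("board_top","tray_handle","prep_stand"):
    eyes.get_image("top")
    for r in eyes.regions_of("top",l)[:2]:
        m=r["mask"].astype(np.uint8);pts=cv2.findNonZero(m);print(l,r["confidence"],r["bbox"],cv2.boxPoints(cv2.minAreaRect(pts)).tolist())
S=5;x0,y0=120,205
im=cv2.resize(cv2.cvtColor(c["frame"],cv2.COLOR_RGB2BGR)[y0:y0+115,x0:x0+160+0],None,fx=S,fy=S,interpolation=cv2.INTER_CUBIC)
# nominal model: centre (0.508,0.092), yaw 0
def P(x,y,z): return tuple(int(v) for v in (proj(c,(x,y,z))-[x0,y0])*S)
q=[P(.508+sx*.1,.09+sy*.15,.084) for sx,sy in((-1,-1),(1,-1),(1,1),(-1,1))]
cv2.polylines(im,[np.array(q)],True,(0,255,0),1)
cv2.imwrite("pics/crop1.png",im);print(im.shape)
E
```

```text
board_top 0.65 [129.0, 208.1, 371.0, 338.3] [[128.0863037109375, 217.6872100830078], [368.8377380371094, 209.16505432128906], [373.0798645019531, 329.00604248046875], [132.32843017578125, 337.5281982421875]]
tray_handle 0.86 [128.2, 217.2, 212.4, 334.4] [[130.24293518066406, 219.16571044921875], [210.8336639404297, 218.19476318359375], [212.21986389160156, 333.2503662109375], [131.62913513183594, 334.2213134765625]]
prep_stand 0.93 [132.7, 209.8, 370.0, 334.4] [[128.37008666992188, 219.1970672607422], [367.7451171875, 209.01084899902344], [372.808837890625, 328.00811767578125], [133.43380737304688, 338.1943359375]]
(575, 800, 3)
```

View pics/crop1.png

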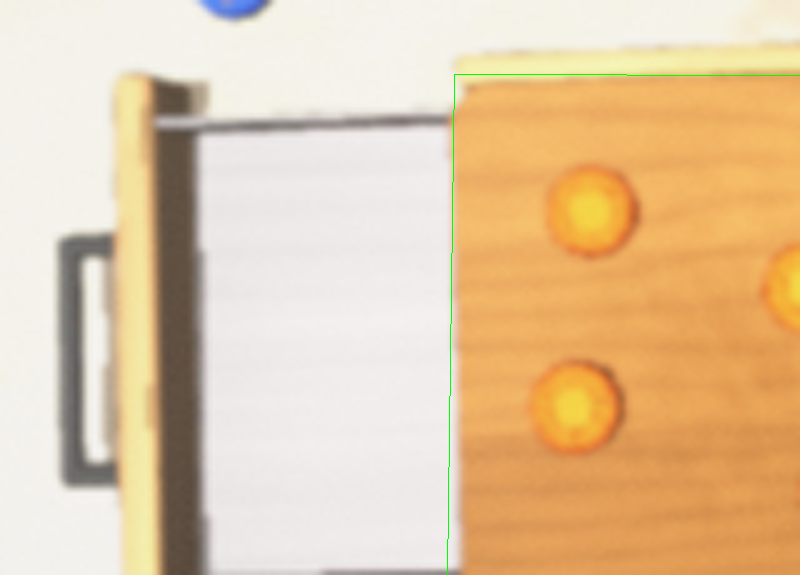

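The crop shows two orange discs (orange rim, yellower core) at full-frame (238.4,247.2) and (235.2,286.4), which fits carrot slices; the blue one is off the board. The board edge is yawed about +1.8° against my nominal box.

```bash
cat >> h.py <<'E'
def discs(c,box=(205,215,380,335),S=5):
    x0,y0,x1,y1=box
    g=cv2.resize(c["frame"][y0:y1,x0:x1],None,fx=S,fy=S,interpolation=cv2.INTER_CUBIC)
    g=cv2.cvtColor(g,cv2.COLOR_RGB2HSV)[...,1]
    h=cv2.HoughCircles(g,cv2.HOUGH_GRADIENT,1,90,param1=80,param2=14,minRadius=38,maxRadius=54)
    return [] if h is None else [(q[0]/S+x0,q[1]/S+y0,q[2]/S) for q in h[0]]
E
python3 - <<'E'
from h import *
np.set_printoptions(precision=4,suppress=True)
c=eyes.get_image("top")
for d in discs(c): print(d,ray(c,d[:2],.092)[:2])
f=c["frame"].astype(int)
for r in(235,255,275,295,315): 
    row=f[r,195:225];d=np.diff(row[:,2]);i=np.argmin(d);j=f[r,355:385];print(r,"edge col",195+i+.5,ray(c,(195+i+.5,r+.5),.084)[:2])
for q in((.508,.24),): print(proj(c,(*q,.084)))
# front face top edges; handle
for p in((152,207),):pass
for p in((132,252),(132.8,302.3),(149,220),(149,330)): print(p,ray(c,p,.039)[:2],ray(c,p,.059)[:2])
S=4;im=cv2.resize(cv2.cvtColor(c["frame"],cv2.COLOR_RGB2BGR)[205:345,200:390],None,fx=S,fy=S,interpolation=cv2.INTER_CUBIC)
for d in discs(c): cv2.circle(im,(int((d[0]-200)*S),int((d[1]-205)*S)),int(d[2]*S),(255,0,0),1)
cv2.imwrite("pics/crop2.png",im)
E
```

```text
235 edge col 209.5 [0.5788 0.2423]
255 edge col 210.5 [0.5413 0.2399]
275 edge col 210.5 [0.5039 0.2394]
295 edge col 211.5 [0.4668 0.237 ]
315 edge col 211.5 [0.4298 0.2365]
[210.2158 273.3235]
(132, 252) [0.5486 0.4048] [0.5481 0.397 ]
(132.8, 302.3) [0.4501 0.401 ] [0.4517 0.3933]
(149, 220) [0.6119 0.3726] [0.6101 0.3655]
(149, 330) [0.3964 0.3681] [0.3992 0.3611]
```

View pics/crop2.png

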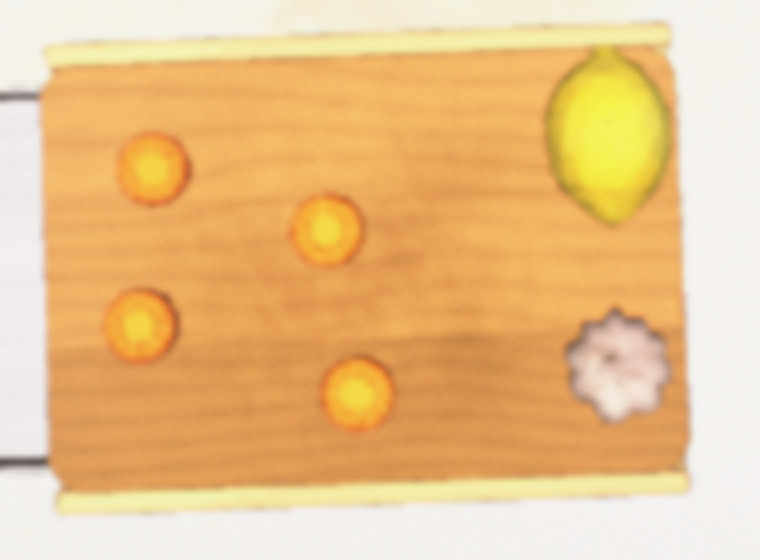

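Four discs at full-frame (238.5,247.0), (235.3,286.3), (281.8,262.5) and (289.5,303.3). The lemon's tray-side edge is at column 336 and the garlic's at 341, both clear of the discs.

```bash
python3 - <<'E'
from h import *
np.set_printoptions(precision=4,suppress=True)
c=eyes.get_image("top")
for n,p in dict(A=(238.5,247),B=(235.25,286.25),C=(281.75,262.5),D=(289.5,303.25)).items(): print(n,ray(c,p,.092)[:2])
print("garlic",ray(c,(341,298),.11)[:2],"lemon",ray(c,(336,238),.113)[:2])
print("edge ctr from rails",[ray(c,p,.072)[:2] for p in((211.5,218.5),(215,330.5),(366.5,213),(371.5,325.5))])
from scipy.spatial.transform import Rotation as Ro
s=manip.get_state();w=s["ee_rot"];M=Ro.from_quat([w[1],w[2],w[3],w[0]]).as_matrix();print(M)
yaw=.037
sd=np.array([np.cos(yaw),np.sin(yaw),0])  # wanted tool y
t=M.T@sd;print("spin deg",np.degrees(np.arctan2(-t[0],t[1])))
for tgt in([.533+0.0,.145,.245],): print("shift/0.5",M.T@(np.array(tgt)-s["position"])/.5)
E
```

```text
A [0.557  0.1863]
B [0.4844 0.1916]
C [0.5285 0.1059]
D [0.4535 0.0911]
garlic [ 0.4646 -0.0029] lemon [0.573  0.0063]
edge ctr from rails [array([0.612 , 0.2417]), array([0.4005, 0.2322]), array([ 0.6231, -0.0536]), array([ 0.4106, -0.0622])]
[[-0.9597  0.2809  0.    ]
 [ 0.2809  0.9597  0.0001]
 [-0.      0.0001 -1.    ]]
spin deg 71.56333641615585
shift/0.5 [-0.9416 -0.5723  0.0006]
```

```bash
python3 -m creep '[[0.25,-0.99,-0.556,0,0.199],[0.25,-0.99,-0.556,0,0.199],[0.25,-0.99,-0.556,0,0.199],[0.25,-0.99,-0.556,0,0.199],[0.25,-0.99,-0.556,0,0.199],[0.25,-0.99,-0.556,0,0.199],[0.25,-0.99,-0.556,0,0.199],[0.25,-0.99,-0.556,0,0.199],[0.25,-0.99,-0.556,0,0.199],[0.25,-0.99,-0.556,0,0.199]]'; python3 -m creep '[[0.25,0,0,0,0]]'
cat >> h.py <<'E'
from scipy.spatial.transform import Rotation as Ro
def togo(*tg):
    s=manip.get_state();w=s["ee_rot"];M=Ro.from_quat([w[1],w[2],w[3],w[0]]).as_matrix()
    t=M.T@np.array([np.cos(.039),np.sin(.039),0])
    print("pos",s["position"].round(4),"spin/360",round(np.arctan2(-t[0],t[1])/2/np.pi,4),"clk",s["clock"],"w",s["width"],"F",s["contact_force"].round(1))
    for g in tg: print((M.T@(np.array(g)-s["position"])/.5).round(3))
E
python3 -c "
from h import *
togo([.5586,.146,.13])"
```

```text
clock: 2.5
position: [0.5124, 0.1927, 0.2456]
ee_rot: [0.0, 0.695, 0.719, 0.0]
contact_force: [1.4, 0.3, -0.2]
width: 0.0211
gripper_force: 0.0
clock: 2.6
position: [0.5159, 0.1898, 0.2451]
ee_rot: [0.002, 0.697, 0.717, 0.0]
contact_force: [-0.2, -0.0, 0.3]
width: 0.0211
gripper_force: 0.0
pos [0.5159 0.1898 0.2451] spin/360 -0.0015 clk 2.6 w 0.021062263247929272 F [-0.2 -0.   0.3]
[-0.09   0.082  0.231]
```

```bash
python3 -m creep '[[0.25,-0.09,0.082,0,-0.0015],[0.25,-0.09,0.082,0.1,-0.0015],[0.25,-0.09,0.082,0.2,-0.0015],[0.25,-0.09,0.082,0.26,-0.0015],[0.25,-0.09,0.082,0.26,-0.0015],[0.25,-0.09,0.082,0.26,-0.0015]]' | head -2
python3 -c "
from h import *
save(eyes.get_image('wrist'),'w1.png')
togo([.5586,.146,.101],[.5547,.246,.101],[.5542,.259,.101])"
```

```text
clock: 3.2
position: [0.5539, 0.1514, 0.1158]
pos [0.555  0.1515 0.117 ] spin/360 0.0011 clk 3.25 w 0.021346463741583763 F [ 0.3 -0.   0.9]
[-0.011  0.007  0.032]
[0.189 0.008 0.032]
[0.215 0.008 0.032]
```

View pics/w1.png

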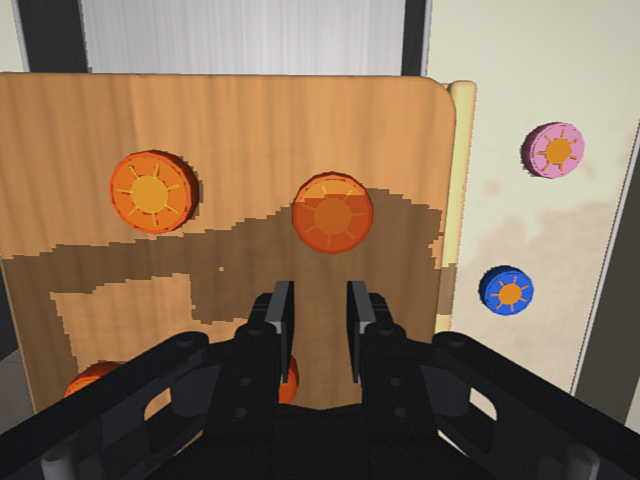

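The wrist picture shows the fingers behind slice A (332,212), nearly centred on the gap at column 320. The wrist confirms the orange slices; the pink and blue ones are off the board.

```bash
python3 -m creep '[[0.25,-0.006,0.008,0.015,0],[0.25,-0.006,0.008,0.029,0],[0.25,-0.006,0.008,0.029,0],[0.25,-0.006,0.008,0.029,0]]'
python3 -c "
from h import *
togo([.5586,.146,.101],[.5542,.259,.101])"
```

```text
clock: 3.65
position: [0.5579, 0.1481, 0.101]
ee_rot: [0.0, 0.691, 0.723, 0.0]
contact_force: [0.7, 0.2, -0.4]
width: 0.0214
gripper_force: 0.0
pos [0.5579 0.1481 0.101 ] spin/360 0.001 clk 3.65 w 0.02136803756033919 F [ 0.7  0.2 -0.4]
[-0.004  0.001  0.   ]
[0.222 0.003 0.   ]
```

```bash
python3 -m creep '[[0.25,0.025,0,0,0],[0.25,0.05,0,0,0],[0.25,0.075,0.001,0,0],[0.25,0.1,0.001,0,0],[0.25,0.125,0.001,0,0],[0.25,0.15,0.002,0,0],[0.25,0.175,0.002,0,0],[0.25,0.2,0.002,0,0],[0.25,0.225,0.003,0,0],[0.25,0.225,0.003,0,0]]'
python3 -m creep '[[0.25,0.01,0,0,0],[0.25,0.01,0,-0.06,0],[0.25,0.01,0,-0.08,0]]'
python3 -c "
from h import *
togo([.486,.150,.135],[.486,.150,.101])
c=eyes.get_image('top');save(c,'t2.png')
for r in eyes.place_of('top','carrot_0'): print(r,ray(c,r['centre'],.09)[:2])"
```

```text
clock: 4.65
position: [0.5543, 0.2623, 0.1008]
ee_rot: [-0.0, 0.69, 0.723, 0.0]
contact_force: [0.1, 0.0, -0.8]
width: 0.0216
gripper_force: 0.0
clock: 4.95
position: [0.5554, 0.2658, 0.1429]
ee_rot: [0.001, 0.691, 0.723, 0.002]
contact_force: [0.8, 0.5, 0.2]
width: 0.0213
gripper_force: 0.0
pos [0.5554 0.2658 0.1429] spin/360 0.0009 clk 4.95 w 0.021276112439932614 F [0.8 0.5 0.2]
[-0.225 -0.149  0.015]
[-0.225 -0.149  0.083]
{'centre': [282.8, 259.8], 'confidence': 0.76} [0.53351005 0.10407763]
{'centre': [282.9, 190.0], 'confidence': 0.76} [0.66404736 0.10465115]
{'centre': [235.3, 183.4], 'confidence': 0.71} [0.67634379 0.19394945]
{'centre': [288.7, 302.2], 'confidence': 0.68} [0.45522719 0.09271182]
{'centre': [196.1, 247.9], 'confidence': 0.66} [0.55525708 0.26561419]
{'centre': [471.7, 252.4], 'confidence': 0.56} [ 0.54805928 -0.24651162]
{'centre': [170.5, 201.3], 'confidence': 0.52} [0.64238541 0.31491629]
{'centre': [236.0, 283.6], 'confidence': 0.51} [0.48923874 0.1905736 ]
{'centre': [210.5, 273.7], 'confidence': 0.2} [0.50742304 0.23812554]
```

View pics/t2.png

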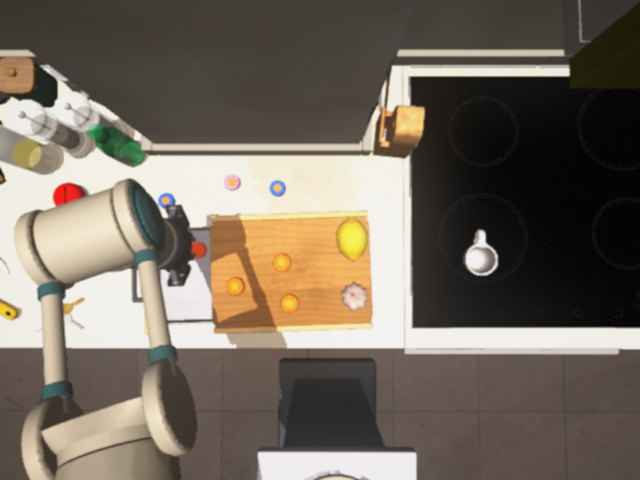

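Slice A has dropped into the tray at (197,249); the others are unmoved. B is next.

```bash
python3 -m creep '[[0.25,-0.08,-0.05,0,0],[0.25,-0.16,-0.1,0,0],[0.25,-0.225,-0.15,0,0],[0.25,-0.225,-0.15,0,0],[0.25,-0.225,-0.15,0.05,0],[0.25,-0.225,-0.15,0.083,0],[0.25,-0.225,-0.15,0.083,0],[0.25,-0.225,-0.15,0.083,0]]' | head -2
python3 -c "
from h import *
togo([.486,.150,.101],[.4817,.257,.101])"
```

```text
clock: 5.85
position: [0.4844, 0.1499, 0.0988]
pos [0.4844 0.1499 0.0988] spin/360 0.0009 clk 5.85 w 0.021072910558390154 F [-0.1 -0.2  0.6]
[ 0.     0.003 -0.004]
[ 0.214  0.004 -0.004]
```

```bash
python3 -m creep '[[0.25,0.025,0.002,-0.003,0],[0.25,0.05,0.002,-0.003,0],[0.25,0.075,0.003,-0.003,0],[0.25,0.1,0.003,-0.003,0],[0.25,0.125,0.003,-0.003,0],[0.25,0.15,0.004,-0.003,0],[0.25,0.175,0.004,-0.003,0],[0.25,0.2,0.004,-0.003,0],[0.25,0.222,0.004,-0.003,0],[0.25,0.222,0.004,-0.003,0]]' |head -2
python3 -m creep '[[0.25,0.01,0,0,0],[0.25,0.01,0,-0.06,0],[0.25,0.01,0,-0.08,0]]'|head -2
python3 -c "
from h import *
togo([.5301,.064,.142],[.5301,.064,.101])
c=eyes.get_image('top');save(c,'t3.png')
for r in eyes.place_of('top','carrot_0'): print(r,ray(c,r['centre'],.092)[:2])"
```

```text
clock: 6.85
position: [0.4813, 0.2622, 0.1008]
clock: 7.15
position: [0.4823, 0.2661, 0.1427]
pos [0.4823 0.2661 0.1427] spin/360 0.0009 clk 7.15 w 0.02142235413516057 F [ 0.9 -0.  -0.2]
[-0.408  0.077  0.001]
[-0.408  0.077  0.083]
{'centre': [229.6, 182.1], 'confidence': 0.77} [0.6784314  0.20429962]
{'centre': [199.2, 284.6], 'confidence': 0.75} [0.48730396 0.25831847]
{'centre': [278.7, 188.8], 'confidence': 0.72} [0.66597462 0.11237134]
{'centre': [283.0, 261.7], 'confidence': 0.69} [0.52997562 0.10354761]
{'centre': [196.9, 247.1], 'confidence': 0.58} [0.55667884 0.26364291]
{'centre': [289.9, 300.6], 'confidence': 0.56} [0.45832835 0.09039996]
{'centre': [170.6, 200.5], 'confidence': 0.47} [0.64362141 0.31413738]
{'centre': [292.7, 269.8], 'confidence': 0.44} [0.51504261 0.08550211]
```

```bash
python3 -m creep '[[0.25,-0.09,0.02,0,0],[0.25,-0.18,0.04,0,0],[0.25,-0.27,0.055,0,0],[0.25,-0.36,0.07,0,0],[0.25,-0.404,0.077,0,0],[0.25,-0.404,0.077,0,0],[0.25,-0.404,0.077,0.05,0],[0.25,-0.404,0.077,0.08,0],[0.25,-0.404,0.077,0.08,0],[0.25,-0.404,0.077,0.08,0]]' | head -2
python3 -c "
from h import *
togo([.530,.066,.101],[.5225,.258,.101])"
```

```text
clock: 8.25
position: [0.5278, 0.0664, 0.1002]
pos [0.5278 0.0664 0.1002] spin/360 0.001 clk 8.25 w 0.021632437120223103 F [ 0.2  0.4 -0.1]
[-0.001  0.004 -0.002]
[ 0.383  0.007 -0.001]
```

```bash
python3 -m creep '[[0.25,0.025,0.003,-0.001,0],[0.25,0.05,0.004,-0.001,0],[0.25,0.075,0.004,-0.001,0],[0.25,0.1,0.004,-0.001,0],[0.25,0.125,0.004,-0.001,0],[0.25,0.15,0.004,-0.001,0],[0.25,0.175,0.004,-0.001,0],[0.25,0.2,0.005,-0.001,0],[0.25,0.225,0.005,-0.001,0],[0.25,0.25,0.005,-0.001,0]]' |head -2
python3 -m creep '[[0.25,0.025,0.001,0,0],[0.25,0.05,0.001,0,0],[0.25,0.075,0.001,0,0],[0.25,0.1,0.001,0,0],[0.25,0.125,0.001,0,0],[0.25,0.142,0.001,0,0],[0.25,0.142,0.001,0,0],[0.25,0.15,0.001,0,0],[0.25,0.15,0.001,-0.06,0],[0.25,0.15,0.001,-0.08,0]]'|head -2
python3 -c "
from h import *
togo([.455,.051,.142],[.455,.051,.101])
c=eyes.get_image('top');save(c,'t4.png')
for r in eyes.place_of('top','carrot_0'): print(r,ray(c,r['centre'],.092)[:2])"
```

```text
clock: 9.25
position: [0.5254, 0.1917, 0.1013]
clock: 10.25
position: [0.5239, 0.2658, 0.1433]
pos [0.5239 0.2658 0.1433] spin/360 0.0009 clk 10.25 w 0.02152403104019811 F [ 0.2  0.4 -0.7]
[-0.423 -0.157  0.002]
[-0.423 -0.157  0.084]
{'centre': [291.3, 301.9], 'confidence': 0.82} [0.45595061 0.0878053 ]
{'centre': [198.9, 285.0], 'confidence': 0.79} [0.48656553 0.25886265]
{'centre': [232.4, 183.8], 'confidence': 0.74} [0.6752371  0.19902311]
{'centre': [197.1, 266.2], 'confidence': 0.7} [0.52126709 0.2627275 ]
{'centre': [169.1, 202.4], 'confidence': 0.7} [0.64004908 0.31687578]
{'centre': [278.3, 190.9], 'confidence': 0.62} [0.66202408 0.11309374]
{'centre': [195.2, 249.0], 'confidence': 0.6} [0.55314221 0.26674825]
```

```bash
python3 -m creep '[[0.25,-0.09,-0.04,0,0],[0.25,-0.18,-0.08,0,0],[0.25,-0.27,-0.12,0,0],[0.25,-0.36,-0.155,0,0],[0.25,-0.42,-0.155,0,0],[0.25,-0.42,-0.155,0,0],[0.25,-0.42,-0.155,0.05,0],[0.25,-0.42,-0.155,0.081,0],[0.25,-0.42,-0.155,0.081,0],[0.25,-0.42,-0.155,0.081,0]]' | head -2
python3 -c "
from h import *
togo([.455,.053,.101],[.447,.256,.101])"
```

```text
clock: 11.35
position: [0.4542, 0.0528, 0.1001]
pos [0.4542 0.0528 0.1001] spin/360 0.001 clk 11.35 w 0.02149651082748531 F [ 0.5  0.  -0.1]
[ 0.     0.002 -0.002]
[ 0.407  0.004 -0.002]
```

```bash
python3 -m creep '[[0.25,0.028,0.002,-0.001,0],[0.25,0.056,0.002,-0.001,0],[0.25,0.084,0.002,-0.001,0],[0.25,0.112,0.002,-0.001,0],[0.25,0.14,0.003,-0.001,0],[0.25,0.168,0.003,-0.001,0],[0.25,0.196,0.003,-0.001,0],[0.25,0.224,0.004,-0.001,0],[0.25,0.252,0.004,-0.001,0],[0.25,0.28,0.004,-0.001,0]]' |head -2
python3 -m creep '[[0.25,0.025,0.001,0,0],[0.25,0.05,0.001,0,0],[0.25,0.075,0.001,0,0],[0.25,0.1,0.001,0,0],[0.25,0.125,0.001,0,0],[0.25,0.138,0.001,0,0],[0.25,0.138,0.001,0,0],[0.25,0.145,0.001,0,0],[0.25,0.145,0.001,-0.1,0],[0.25,0.145,0.001,-0.2,0]]'|head -2
python3 -c "
from h import *
togo([.500,.46,.2],[.500,.46,.06])
c=eyes.get_image('top');save(c,'t5.png')
for r in eyes.place_of('top','carrot_0'): print(r['centre'],ray(c,r['centre'],.014)[:2])
save(eyes.get_image('wrist'),'w5.png')"
```

```text
clock: 12.35
position: [0.4502, 0.1935, 0.1013]
clock: 13.35
position: [0.4464, 0.2639, 0.201]
pos [0.4464 0.2639 0.201 ] spin/360 0.0009 clk 13.35 w 0.021405175226411194 F [ 1.4  0.1 -0.3]
[0.387 0.125 0.001]
[0.388 0.126 0.281]
[201.0, 285.2] [0.48270771 0.27384297]
[279.0, 188.9] [0.67828847 0.1179273 ]
[199.3, 248.0] [0.55764837 0.27840227]
[231.8, 183.2] [0.68980903 0.21414813]
[197.0, 266.0] [0.52129404 0.28249992]
[199.9, 304.5] [0.44405974 0.2754793 ]
[171.6, 199.8] [0.65558286 0.33627212]
[351.9, 240.1] [ 0.57432207 -0.03013241]
```

View pics/t5.png

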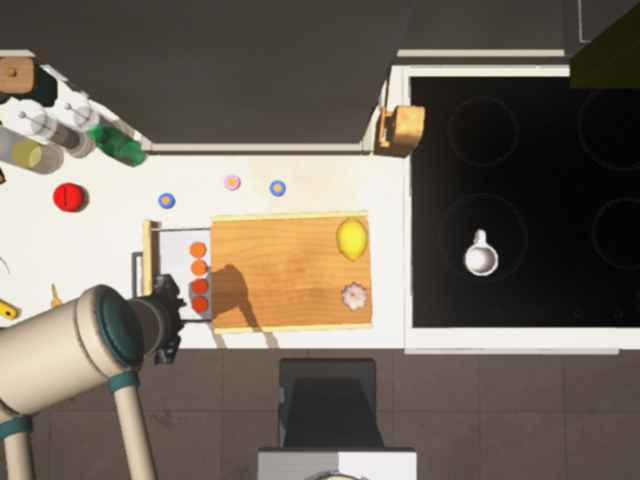

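All four slices lie flat in the tray at (198,250), (199,267), (200,286) and (200,304). The board holds only the garlic and lemon, unmoved. Now I go round to the handle, passing over the tray front.

```bash
python3 -m creep '[[0.25,0.09,0.03,0,0],[0.25,0.18,0.06,0,0],[0.25,0.27,0.09,0,0],[0.25,0.365,0.12,0,0],[0.25,0.38,0.12,0,0],[0.25,0.38,0.12,0.09,0],[0.25,0.38,0.12,0.18,0],[0.25,0.38,0.12,0.27,0],[0.25,0.38,0.12,0.317,0],[0.25,0.38,0.12,0.317,0]]' | head -3
python3 -c "
from h import *
togo([.4985,.45,.042],[.504,.2975,.042])
c=eyes.get_image('side');save(c,'s6.png')
for r in eyes.place_of('side','tray_handle'): print(r['centre'],ray(c,r['centre'],.039)[:2])"
```

```text
clock: 14.5
position: [0.4952, 0.4536, 0.037]
ee_rot: [-0.001, 0.691, 0.723, -0.006]
pos [0.4952 0.4536 0.037 ] spin/360 0.0009 clk 14.5 w 0.021437422994338907 F [ 0.2 -1.2  0.3]
[-0.008  0.006 -0.01 ]
[-0.313  0.004 -0.008]
[238.6, 163.8] [0.5043084  0.41047689]
```

```bash
python3 -m creep '[[0.25,-0.02,0.006,-0.01,0],[0.25,-0.04,0.006,-0.01,0],[0.25,-0.06,0.006,-0.01,0],[0.25,-0.08,0.006,-0.01,0],[0.25,-0.1,0.006,-0.01,0],[0.25,-0.12,0.006,-0.01,0],[0.25,-0.14,0.006,-0.01,0]]'
python3 -c "
from h import *
togo([.5035,.2975,.042])"
```

```text
clock: 15.3
position: [0.5052, 0.387, 0.0482]
ee_rot: [-0.0, 0.691, 0.723, 0.001]
contact_force: [-0.3, 2.4, 2.0]
width: 0.0214
gripper_force: 1.1
pos [0.5052 0.387  0.0482] spin/360 0.0009 clk 15.3 w 0.02141007210482458 F [-0.3  2.4  2. ]
[-0.179 -0.011  0.012]
```

```bash
python3 -m creep '[[0.25,-0.015,-0.004,0.008,0],[0.25,-0.035,-0.006,0.01,0],[0.25,-0.055,-0.006,0.01,0],[0.25,-0.075,-0.006,0.01,0],[0.25,-0.095,-0.006,0.01,0],[0.25,-0.115,-0.006,0.01,0],[0.25,-0.13,-0.006,0.01,0],[0.25,-0.145,-0.006,0.01,0],[0.25,-0.155,-0.006,0.01,0],[0.25,-0.16,-0.006,0.01,0]]'
python3 -c "
from h import *
togo([.5035,.2975,.042])"
```

```text
clock: 16.3
position: [0.5053, 0.3067, 0.0427]
ee_rot: [-0.0, 0.691, 0.723, -0.0]
contact_force: [-0.9, 2.0, -0.6]
width: 0.0212
gripper_force: 0.8
pos [0.5053 0.3067 0.0427] spin/360 0.0009 clk 16.3 w 0.021186857344458618 F [-0.9  2.  -0.6]
[-0.018 -0.004  0.001]
```

Tracking well at about 2 N. I'll creep to the stop and watch the force.

```bash
python3 -m creep '[[0.25,-0.006,0,0,0],[0.25,-0.012,0,0,0],[0.25,-0.018,0,0,0],[0.25,-0.018,0,0,0]]' | grep -E "clock|pos|contact"
python3 -m creep '[[0.25,-0.004,0,0,0],[0.25,-0.008,0,0,0],[0.25,-0.008,0,0,0]]' | grep -E "clock|pos|contact"
```

```text
clock: 16.7
position: [0.5062, 0.2979, 0.0429]
contact_force: [-0.6, -0.1, 1.0]
clock: 17.0
position: [0.5065, 0.297, 0.0431]
contact_force: [-2.2, 8.6, -2.3]
```

```bash
python3 -m creep '[[0.25,-0.004,0,0,0],[0.25,-0.006,0,0,0],[0.25,-0.006,0,0,0]]' | grep -E "clock|pos|contact"
python3 -m creep '[[0.25,0.03,0,0,0],[0.25,0.08,0,0,0],[0.25,0.16,0,0,0],[0.25,0.2,0,0,0],[0.25,0.2,0,-0.1,0],[0.25,0.25,0,-0.2,0],[0.25,0.34,0,-0.3,0],[0.25,0.4,0,-0.35,0],[0.25,0.4,0,-0.35,0]]' | grep -E "clock|pos|contact"
python3 -c "
from h import *
c=eyes.get_image('top');d=eyes.get_image('side');
im=np.hstack([cv2.resize(c['frame'][190:350,100:400],None,fx=1.33,fy=2) *0+cv2.resize(c['frame'][190:350,100:400],None,fx=1.33,fy=2),cv2.resize(d['frame'][140:320,180:380],(399,320))])
cv2.imwrite('pics/end.png',im[...,::-1]);print(im.shape)
for n,q in(('top',c),('side',d)):
  for l,z in(('tray_handle',.039),('board_edge',.084),('garlic',.084),('lemon',.084),('cup',0),('carrot_0',.014)):
    print(n,l,[(r['centre'],ray(q,r['centre'],z)[:2].round(3)) for r in eyes.place_of(n,l)[:3]])
"
```

```text
clock: 17.3
position: [0.5066, 0.2968, 0.0432]
contact_force: [-3.3, 16.0, -3.6]
clock: 18.2
position: [0.4987, 0.4956, 0.2231]
contact_force: [0.0, -0.3, 0.6]
(320, 798, 3)
top tray_handle [([193.2, 274.0], array([0.506, 0.283]))]
top board_edge [([210.7, 273.6], array([0.507, 0.239]))]
top garlic [([355.4, 296.4], array([ 0.466, -0.031]))]
top lemon [([347.6, 238.8], array([ 0.573, -0.017]))]
top cup [([290.4, 269.7], array([0.514, 0.095])), ([473.9, 251.9], array([ 0.551, -0.281]))]
top carrot_0 [([276.7, 187.7], array([0.681, 0.123])), ([233.6, 183.3], array([0.69, 0.21])), ([170.4, 202.5], array([0.65 , 0.339]))]
side tray_handle []
side board_edge [([251.8, 184.6], array([0.508, 0.247]))]
side garlic [([261.1, 266.6], array([ 0.467, -0.015]))]
side lemon [([262.1, 266.9], array([ 0.469, -0.016])), ([315.1, 254.6], array([ 0.574, -0.018]))]
side cup [([349.4, 396.1], array([ 0.549, -0.27 ])), ([263.7, 266.1], array([0.484, 0.063])), ([313.8, 256.1], array([0.597, 0.057]))]
side carrot_0 [([336.8, 230.1], array([0.669, 0.106])), ([331.2, 204.0], array([0.69, 0.2 ]))]
```

View pics/end.png

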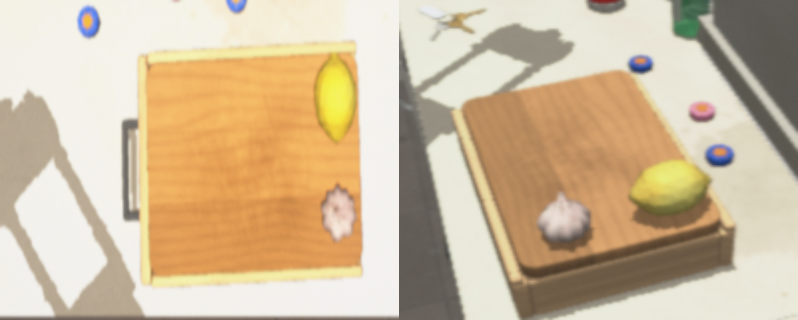

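The tray is at its stop: the handle is about 43 mm past the edge (home is 42 mm), and it resisted 16 N without moving. The board is clear, the garlic, lemon and cup are where they were, and the arm is clear.

```bash
python3 -c "
from rig import manip
print(manip.sign_off())"
```

```text
the job is handed in; nothing more can be done
None
```

I swept all four carrot slices into the tray and pushed the tray home to its stop; the garlic, lemon and cup are where they were, and the job was handed in at about 18 s on the robot's clock.

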